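# Lay the long vial in its V-rest

## Robot

A 7-joint arm with a two-finger parallel gripper is mounted at the origin on a cart in front of the work surface, level with it; the furniture and walls round the work are solid. World frame = base frame: x ahead of the robot, y to its left, z up, the work surface at z = 0. Lengths are in m, angles in rad, forces in N, time in s.
With the tool pointing down it reaches from about 0.425 to 0.875 m from the base axis. Payload 9.9 kg.
Tool frame: the origin (TCP) lies between the finger pads; the fingertips stand 11 mm ahead of it and the grasp point (between the pads) lies 8 mm behind it (nose_length is the distance from the TCP to the fingertips, in m); z points along the fingers, y is the line along which they close (so a half turn about z gives the same grasp; the last joint's range is limited). The gripper opens to 85 mm and grips with 20 to 120 N. Pads are 22 mm wide; open, the fingers measure 114 mm over their backs; the gripper's body (76 mm by 85 mm) begins 54 mm behind the grasp point. The pads swing forward as they close: fully open they stand 13 mm farther back than shut.
Start: joints at [-1.263, 0.576, 0.025, 1.437, -0.015, 1.129, -0.057], TCP at [0.258, 0.624, 0.242] pointing down, gripper open.
Joint ranges: [-2.76, 2.76], [-0.34, 2.15], [-1.52, 1.57], [0.19, 2.46], [-1.09, 4.23], [0.17, 1.99], [-2.82, 2.82]. Speed limits (rad/s): [2.22, 2.22, 3.01, 3.01, 3.14, 3.14, 3.14].

## Interface

Orientations are given as a unit quaternion [x, y, z, w].
In Python, from workcell import get_obs, snapshot, job_done, nose_length gives the robot as it stands.
- The arm moves only by the tool play_rows, never from a script. Its argument "series" is text: rows parted by semicolons, each of 7 numbers parted by spaces: the turn, a rotation vector about the tool's x, y, z in rad, then the shift along the tool's x, y, z in m, then the finger opening in m, from 0 to 0.0854. A call has 1 to 12 rows; each row shifts and turns the commanded pose from where the row before left it, along the tool's axes as they then stand; what a row does not reach is not made up. A row lasts 1/10 s, in which the tool goes at most 50 mm and 8.59 degrees, less where a joint would pass 70% of its speed; a pose out of reach is approached as far as the arm can. A call with a gripper value outside its range is refused whole. The fingers move at their own pace and stop on an object; "newtons" is the grip in N (left out, the last holds). Time passes only in rows, so rows that do not move let the fingers close. It gives the time, the measured TCP pose, the force, the opening and the grip force at its end, in the units of the state.
- get_obs(): the state, without advancing time (a new reading comes with each control period).
- snapshot(name): name is "scene" or "side" or "wrist"; returns a dict with "color" (384x512x3 uint8, blue, green, red), "range_z" (384x512 float32, m along the optical axis (not along the pixel's ray), 0 where there is no reading), "intrinsics" (3x3 intrinsics, pixels), "R" (3x3) and "t" (3): a world point X has camera coordinates R X + t. Camera axes: x right, y down, z forward; pixel columns grow to the right and rows downward; lengths in m; the calibration is good to about 2 mm. A picture is of the moment at which its call begins.
- job_done(): hands the job in; it is judged then, once.
The state is a dict: "time_s": time; "q": joint angles; "dq": joint speeds; "tau": joint torques, N m; "position": TCP position; "eef_rot": TCP orientation; "contact_force": force on the tool from outside, world axes, zero at the start; "moment": the same for the moment, N m; "grip_width": opening from 0.0 (shut) to 1.0 (fully open); "grip_force": force on a finger pad.
Only numpy, scipy, OpenCV 4.12 (cv2) and the standard library are available. Lean on these libraries where they do the work, as an engineer would, in place of code of your own. Each camera call takes 0.05 s, during which the arm holds its last target. There are 200 camera calls.

## Task

Two capped glass vials are lying on their sides on the table, free to roll. Take the longer one and lay it in the V-rest, centred along both saddles, without dropping it or letting it roll away over the table. Leave the shorter vial where it lies.

Things in the scene. Friction and masses are not known exactly. Their poses are not given: they have to be found in the camera images.
- long_vial: the longer amber glass vial with a white screw cap, on its side, free to roll, about 60 g: glass 28 mm in diameter and 84 mm long, cap 25 mm in diameter, 102 mm long over all. Origin on its axis in the middle of the glass (14 mm above the table as it lies). x axis level, along the vial towards the cap: glass from x = -42 to +42, cap +44 to +60 mm; y and z turn as it rolls.
- short_vial: the shorter vial of the same make, to be left alone: 28 mm in diameter, glass 40 mm long, 58 mm over all with its cap, also on its side and free to roll. Origin on its axis in the middle of the glass, x axis along it towards the cap.
- vial_rest: fixed V-rest: aluminium base 90 x 64 x 6 mm with two black Y-shaped saddles, 8 mm thick, at x = -24 and +24 mm (40 mm free between them for fingers). Their V arms rise at 45 degrees from 20 mm to 43 mm above the table, mouth 46 mm wide. Origin on the table under the base's centre, z up, x along the groove. A vial in it lies along x, cap at either end, axis 40 mm above the table.
Mind the look-alikes: they are no part of the job. Leave any pink look-alike of the vial_rest alone.

How it is judged:
By the outcome, as a careful person would: the job done as asked, in the order asked, and still so for the second after the job is handed in, with the robot touching nothing.
It also fails if it takes over 34 s, if anything falls off the work surface, if the arm or the gripper's body presses on something with over 40 N, if the wrist force passes 120 N, or if a joint passes its speed limit or range.

## Working session

There is one attempt and no reset: what is moved stays moved. The work goes in short steps, Python scripts to look and compute and a tool call to move; the robot and the scene stay as the last step left them, time stands still between calls to the robot, and variables do not carry over. Pictures are saved under pics/ and viewed, at most 10 in all, crops included, and the job is handed in when it is done.

Besides the shell and the picture viewer there is one more tool, called after "Emit:" in YAML: its name, and indented under it one key for each argument. play_rows: Moves the arm, as the interface text tells. Its arguments: {"type":"object","properties":{"series":{"type":"string"},"newtons":{"type":"number"}},"required":["series"]}

```bash
mkdir -p pics; cat > h.py <<'E'
import numpy as np,cv2
from workcell import get_obs,snapshot,job_done,nose_length
def save(s,n): cv2.imwrite('pics/'+n+'.png',s['color'])
def pts(s):
    z=s['range_z'];K=s['intrinsics'];v,u=np.mgrid[:z.shape[0],:z.shape[1]]
    c=np.stack([(u-K[0,2])/K[0,0]*z,(v-K[1,2])/K[1,1]*z,z],-1)
    return (c-s['t'])@s['R']   # world points
def ray(s,u,v,h):
    d=s['R'].T@np.linalg.inv(s['intrinsics'])@[u,v,1]; o=-s['R'].T@s['t']
    return o+d*(h-o[2])/d[2]
E
python3 - <<'E'
from h import *
a=snapshot('scene');b=snapshot('side')
cv2.imwrite('pics/a.png',np.vstack([a['color'],b['color']])[:, :] if 0 else a['color']);save(b,'b')
o=get_obs();print(o['time_s'],o['position'],o['eef_rot'],o['grip_width'],nose_length)
E
```

```text
0.1 [0.25757029 0.62351113 0.24151051] [ 1.94615663e-01  9.80879289e-01 -7.39851558e-04 -1.30469608e-04] 0.9971207504468783 0.011
```

View pics/a.png

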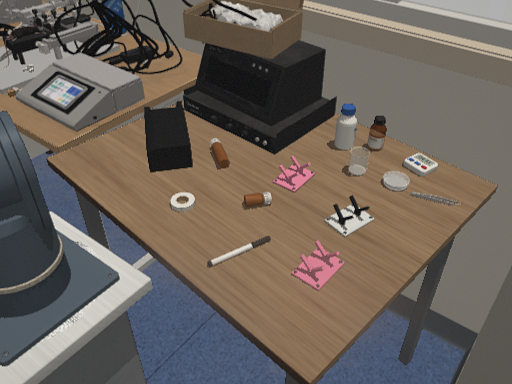

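View pics/b.png

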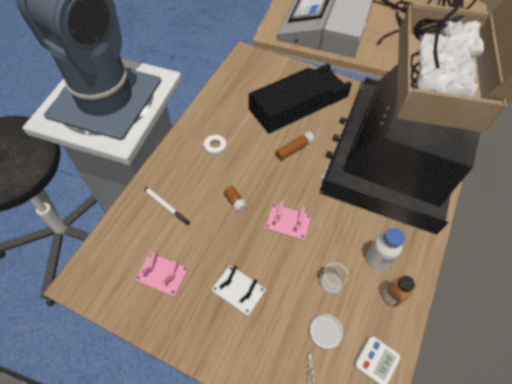

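Candidates: the long vial is at scene (220,153) / side (295,146). It could be confused with the short vial at (257,199) / (235,198), or with the brown upright bottle at (377,133). The rest with the white base and black saddles is at (350,215) / (240,288). The pink look-alikes are at (294,174) and (318,264). I choose the long amber one and the black-saddled rest.

```bash
python3 - <<'E'
from h import *
for n,c,w,rc in(('scene',(220,153),30,(350,215)),('side',(295,146),30,(240,288))):
    s=snapshot(n);P=pts(s);hsv=cv2.cvtColor(s['color'],cv2.COLOR_BGR2HSV)
    for nm,cc,r in(('vial',c,28),('rest',rc,32)):
        u,v=cc;sl=(slice(v-r,v+r),slice(u-r,u+r));p=P[sl].reshape(-1,3);h=hsv[sl].reshape(-1,3)
        z=s['range_z'][sl].ravel()
        m=(z>0)&(p[:,2]>(0.008 if nm=='vial' else 0.003))&(p[:,2]<(.035 if nm=='vial' else .06))
        lab=cv2.connectedComponents(m.reshape(2*r,2*r).astype(np.uint8))[1]
        m=(lab==lab[r,r]).ravel() if lab[r,r] else m
        q=p[m];(cx,cy),(a,b),ang=cv2.minAreaRect(q[:,:2].astype(np.float32))
        print(n,nm,m.sum(),(cx,cy),(a,b),ang,q[:,2].max())
        if nm=='vial':
            white=m&(h[:,1]<70)&(h[:,2]>120);am=m&(h[:,1]>120)
            print(' cap',p[white].mean(0),' glass',p[am].mean(0),white.sum(),am.sum())
        else:
            bl=m&(h[:,2]<60);print(' black',p[bl].mean(0), cv2.minAreaRect(p[bl][:,:2].astype(np.float32)))
    # surroundings: tall things near vial
    T=P.reshape(-1,3);
    s2=(T[:,2]>.04)&(T[:,2]<.3)&(abs(T[:,0]-q[:,0].mean())<.0)
    L=pts(s)
    u,v=c
    print(' box',[L[y,x].round(3).tolist() for x,y in(((148,115),(183,110),(188,150),(152,160)) if n=='scene' else ((252,95),(320,70),(345,95),(268,125),(340,160)))])
    cv2.imwrite('pics/c_%s.png'%n,cv2.resize(s['color'][v-40:v+40,u-40:u+40],None,fx=5,fy=5,interpolation=2))
E
```

```text
scene vial 303 (0.5216882824897766, 0.0008325278759002686) (0.10654506832361221, 0.027566952630877495) 55.150516510009766 0.028160835249376404
 cap [0.54605429 0.03823418 0.02175716]  glass [ 0.51018312 -0.01309304  0.02160424] 32 257
scene rest 830 (0.5128755569458008, -0.3774057626724243) (0.06429767608642578, 0.0914287269115448) 74.95538330078125 0.0420324867313286
 black [ 0.51285058 -0.37367087  0.02556679] ((0.513313889503479, -0.375372052192688), (0.050128500908613205, 0.059006694704294205), 74.62067413330078)
 box [[0.486, 0.21, 0.064], [0.553, 0.149, 0.07], [0.445, 0.028, 0.052], [0.379, 0.085, 0.035]]
side vial 446 (0.5257362127304077, 0.0002826787531375885) (0.102705217897892, 0.02815021015703678) 54.65963363647461 0.03301385152890994
 cap [0.55274349 0.0336923  0.02270596]  glass [ 0.52068471 -0.01266054  0.02392384] 69 356
side rest 1443 (0.514428436756134, -0.37525224685668945) (0.07081310451030731, 0.09374922513961792) 74.81059265136719 0.04620758832515472
 black [ 0.51749437 -0.37764187  0.03167609] ((0.5176723599433899, -0.3765489459037781), (0.04658125713467598, 0.05177852138876915), 74.92138671875)
 box [[0.39, 0.078, 0.069], [0.524, 0.253, 0.04], [0.607, 0.208, 0.017], [0.45, 0.025, 0.036], [0.639, -0.03, 0.048]]
```

View pics/c_scene.png

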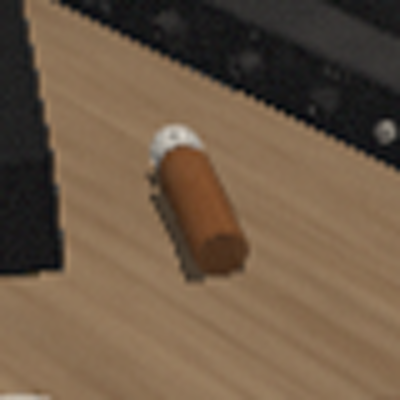

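The crop shows the long amber glass with its white cap at the upper left (175,140), lying clear of the black box, so the choice holds. Next I move over it.

Emit:
play_rows:
  series: "0 0 0 -0.02 -0.02 0 0.06;0 0 0 -0.034 -0.034 0 0.06;0 0 0 -0.034 -0.034 0 0.06;0 0 0 -0.034 -0.034 0 0.06;0 0 0 -0.034 -0.034 0 0.06;0 0 0 -0.034 -0.034 0 0.06;0 0 0 -0.034 -0.034 0 0.06;0 0 0 -0.034 -0.034 0 0.06;0 0 0 -0.034 -0.034 0 0.06;0 0 0 -0.034 -0.034 0 0.06;0 0 0 -0.034 -0.034 0 0.06;0 0 0 -0.034 -0.034 0 0.06"
  newtons: 30

```text
time_s: 1.4
position: [0.4718, 0.1074, 0.2425]
eef_rot: [0.195, 0.981, 0.0, 0.0]
contact_force: [1.1, -0.2, 0.3]
grip_width: 0.703
grip_force: 0.0
```

Emit:
play_rows:
  series: "0 0 0.13 0 0 0 0.06;0 0 0.149 0 0 0 0.06;0 0 0.149 0 0 0 0.06;0 0 0.149 0 0 0 0.06;0 0 0.149 0 0 0 0.06;0 0 0.149 0 0 0 0.06;0 0 0.149 0 0 0 0.06;0 0 0.149 0 0 0 0.06;0 0 0.149 0 0 0 0.06;0 0 0.149 0 0 0 0.06;0 0 0.149 0 0 0 0.06;0 0 0.149 0 0 0 0.06"

```text
time_s: 2.6
position: [0.4713, 0.1093, 0.2423]
eef_rot: [0.884, 0.468, 0.0, -0.0]
contact_force: [-0.2, -0.2, 0.5]
grip_width: 0.698
grip_force: 0.0
```

```bash
cat > st.py <<'E'
from h import *
from scipy.spatial.transform import Rotation as R
def st():
    o=get_obs();M=R.from_quat(o['eef_rot']).as_matrix()
    print('t',o['time_s'],'p',np.round(o['position'],4),'xang',np.degrees(np.arctan2(M[1,0],M[0,0])).round(2),'z',M[:,2].round(3),'F',np.round(o['contact_force'],1),'w',round(o['grip_width'],3),'g',o['grip_force'],'q',np.round(o['q'],2))
    return np.array(o['position']),M
def go(p,ang):  # remaining tool-frame shift and turn about tool z
    p0,M=st();d=M.T@(np.array(p)-p0);a=np.arctan2(M[1,0],M[0,0])
    print('shift',d.round(4),'turn z',round(-((ang-np.degrees(a)+180)%360-180)*np.pi/180,4))
E
python3 - <<'E'
from st import *
go([.519,-.007,.16],55)
s=snapshot('wrist');save(s,'w1')
E
```

```text
t 2.6 p [0.4713 0.1093 0.2423] xang 55.85 z [-0.  0. -1.] F [-0.2 -0.2  0.5] w 0.698 g 0.0 q [-0.75  0.34  0.57  1.94 -0.23  0.93 -0.66]
shift [-0.0695  0.1047  0.0823] turn z 0.0149
```

View pics/w1.png

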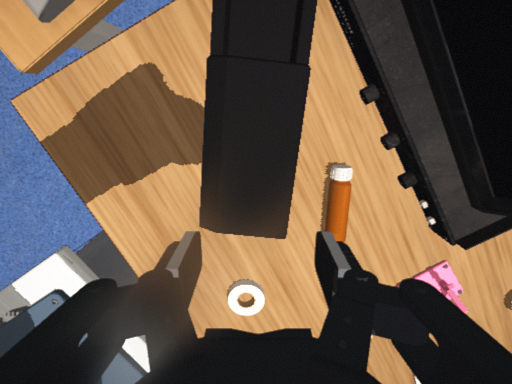

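The wrist view shows the long vial upright in the frame at (340,205), cap towards the top. I centre over it and lower a little.

Emit:
play_rows:
  series: "0 0 0.015 -0.018 0.026 0 0.06;0 0 0 -0.018 0.026 0 0.06;0 0 0 -0.018 0.026 0 0.06;0 0 0 -0.0155 0.027 0 0.06;0 0 0 0 0 0.04 0.06;0 0 0 0 0 0.04 0.06;0 0 0 0 0 0 0.06"

```text
time_s: 3.35
position: [0.516, -0.0073, 0.1586]
eef_rot: [0.885, 0.465, -0.003, -0.002]
contact_force: [-1.0, 1.0, 0.9]
grip_width: 0.704
grip_force: 0.0
```

```bash
python3 - <<'E'
from st import *
s=snapshot('wrist');save(s,'w2');go([.519,-.007,.013],55)
h=cv2.cvtColor(s['color'],cv2.COLOR_BGR2HSV);P=pts(s)
m=((h[...,1]>190)&(h[...,0]<18)&(h[...,2]>100)).astype(np.uint8)
n,l,S,c=cv2.connectedComponentsWithStats(m);i=1+np.argmax(S[1:,4]);print(S[i],c[i])
r=cv2.minAreaRect(np.argwhere(l==i)[:,::-1].astype(np.float32));print(r)
for u,v in cv2.boxPoints(r): print((u,v),ray(s,u,v,.014).round(4))
p=P[l==i];print(p.mean(0),p[:,2].max(), cv2.minAreaRect(p[:,:2].astype(np.float32)))
E
```

```text
t 3.4 p [ 0.5173 -0.0075  0.1611] xang 55.42 z [-0.005 -0.    -1.   ] F [-0.1 -1.3  0. ] w 0.705 g 0.0 q [-0.43  0.49  0.52  1.96 -0.34  0.78 -0.32]
shift [0.0018 0.0016 0.1481] turn z 0.0074
[ 249  129   28   88 2060] [261.62572816 174.23543689]
((262.5, 172.5), (87.0, 27.0), 90.0)
(np.float32(249.0), np.float32(129.0)) [0.5348 0.0369 0.014 ]
(np.float32(276.0), np.float32(129.0)) [0.5556 0.0226 0.014 ]
(np.float32(276.0), np.float32(216.0)) [ 0.5071 -0.0507  0.014 ]
(np.float32(249.0), np.float32(216.0)) [ 0.4843 -0.0351  0.014 ]
[ 0.52131108 -0.00369729  0.02605554] 0.2898492726021929 ((0.5298173427581787, 0.007289361208677292), (0.11206798255443573, 0.0254402756690979), 54.94011688232422)
```

View pics/w2.png

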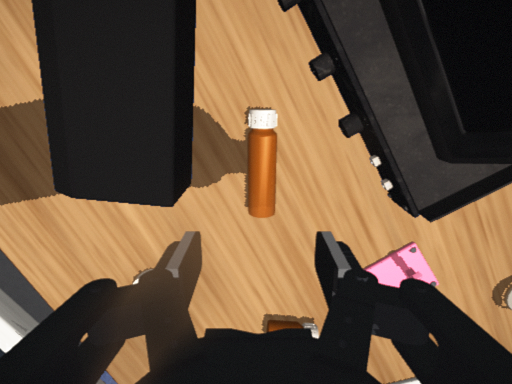

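The vial is at (262,172), centred between the fingers and clear of the box and the knobs. I go down and close.

Emit:
play_rows:
  series: "0 0 0 0.002 0.002 0.03 0.06;0 0 0 0 0 0.035 0.06;0 0 0 0 0 0.035 0.06;0 0 0 0 0 0.025 0.06;0 0 0 0 0 0.013 0.06;0 0 0 0 0 0.007 0.06;0 0 0 0 0 0.002 0.06;0 0 0 0 0 0 0.06"

```text
time_s: 4.2
position: [0.5223, -0.0069, 0.0163]
eef_rot: [0.886, 0.465, 0.001, 0.0]
contact_force: [0.2, -0.7, 0.4]
grip_width: 0.702
grip_force: 0.0
```

```bash
python3 - <<'E'
from st import *
go([.520,-.0067,.013],55.4)
E
```

```text
t 4.2 p [ 0.5223 -0.0069  0.0163] xang 55.36 z [ 0.002  0.    -1.   ] F [ 0.2 -0.7  0.4] w 0.702 g 0.0 q [-0.29  0.71  0.33  2.07 -0.51  0.44 -0.17]
shift [-0.0011 -0.002   0.0033] turn z -0.0008
```

Emit:
play_rows:
  series: "0 0 0 -0.001 -0.002 0.003 0.06;0 0 0 0 0 0 0.045;0 0 0 0 0 0 0.035;0 0 0 0 0 0 0.03;0 0 0 0 0 0 0.026;0 0 0 0 0 0 0.02;0 0 0 0 0 0 0.02;0 0 0 0 0 0 0.02;0 0 0 0 0 0 0.02"
  newtons: 30

```text
time_s: 5.1
position: [0.5194, -0.0066, 0.0126]
eef_rot: [0.886, 0.464, 0.0, -0.0]
contact_force: [-0.6, 0.6, 5.2]
grip_width: 0.316
grip_force: 29.3
```

```bash
python3 - <<'E'
from st import *
go([.520,-.0067,.2],55.4)
E
```

```text
t 5.1 p [ 0.5194 -0.0066  0.0126] xang 55.33 z [ 0.  0. -1.] F [-0.6  0.6  5.2] w 0.316 g 29.29191693663597 q [-0.29  0.71  0.32  2.08 -0.52  0.43 -0.17]
shift [ 0.0003  0.0006 -0.1874] turn z -0.0012
```

Gripped at 27 mm. I lift gently.

Emit:
play_rows:
  series: "0 0 0 0 0 -0.003 0.02;0 0 0 0 0 -0.01 0.02;0 0 0 0 0 -0.02 0.02;0 0 0 0 0 -0.03 0.02;0 0 0 0 0 -0.03 0.02;0 0 0 0 0 -0.03 0.02;0 0 0 0 0 -0.02 0.02;0 0 0 0 0 -0.01 0.02;0 0 0 0 0 0 0.02"

```text
time_s: 6.0
position: [0.5198, -0.0066, 0.1665]
eef_rot: [0.886, 0.464, 0.001, 0.0]
contact_force: [0.1, -0.9, -0.9]
grip_width: 0.318
grip_force: 29.7
```

```bash
python3 - <<'E'
from st import *
go([.514,-.376,.165],-15)
s=snapshot('wrist');save(s,'w3')
h=cv2.cvtColor(s['color'],cv2.COLOR_BGR2HSV)
m=((h[...,1]>190)&(h[...,0]<18)&(h[...,2]>100)).astype(np.uint8);m[:,:200]=0;m[:,330:]=0
n,l,S,c=cv2.connectedComponentsWithStats(m);i=1+np.argmax(S[1:,4]);print(S[i],c[i])
E
```

```text
t 6.0 p [ 0.5198 -0.0066  0.1665] xang 55.35 z [ 0.002  0.    -1.   ] F [ 0.1 -0.9 -0.9] w 0.318 g 29.680461287498474 q [-0.44  0.49  0.53  1.96 -0.34  0.78 -0.31]
shift [-0.3072  0.2053  0.0014] turn z 1.2278
[ 231  169   64  165 7696] [258.60927755 253.7531185 ]
```

View pics/w3.png

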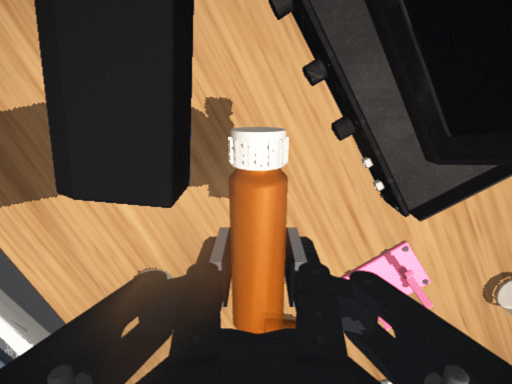

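Vial held level and straight between the pads (259,250), cap up. I carry it over the rest, then turn.

Emit:
play_rows:
  series: "0 0 0 -0.017 0.01 0 0.02;0 0 0 -0.03 0.02 0 0.02;0 0 0 -0.035 0.025 0 0.02;0 0 0 -0.035 0.025 0 0.02;0 0 0 -0.035 0.025 0 0.02;0 0 0 -0.035 0.025 0 0.02;0 0 0 -0.035 0.025 0 0.02;0 0 0 -0.035 0.025 0 0.02;0 0 0 -0.03 0.015 0 0.02;0 0 0 -0.02 0.01 0 0.02;0 0 0 0 0 0 0.02"

```text
time_s: 7.15
position: [0.5108, -0.3796, 0.1636]
eef_rot: [0.887, 0.462, -0.001, -0.0]
contact_force: [0.1, -0.1, -0.7]
grip_width: 0.317
grip_force: 29.7
```

Emit:
play_rows:
  series: "0 0 0.07 0 0 0 0.02;0 0 0.13 0 0 0 0.02;0 0 0.13 0 0 0 0.02;0 0 0.13 0 0 0 0.02;0 0 0.13 0 0 0 0.02;0 0 0.13 0 0 0 0.02;0 0 0.13 0 0 0 0.02;0 0 0.13 0 0 0 0.02;0 0 0.13 0 0 0 0.02;0 0 0.118 0 0 0 0.02;0 0 0 0 0 0 0.02;0 0 0 0 0 0 0.02"

```text
time_s: 8.35
position: [0.5133, -0.3748, 0.1643]
eef_rot: [0.992, -0.129, -0.001, -0.0]
contact_force: [-0.9, -0.2, -0.3]
grip_width: 0.315
grip_force: 29.6
```

```bash
python3 - <<'E'
from st import *
go([.514,-.376,.165],-15)
s=snapshot('wrist');save(s,'w4')
b=snapshot('side');P=pts(s);h=cv2.cvtColor(s['color'],cv2.COLOR_BGR2HSV)
# rest base: bright, unsaturated at z~6mm
for s in (s,b):
    P=pts(s);h=cv2.cvtColor(s['color'],cv2.COLOR_BGR2HSV)
    m=(abs(P[...,2]-.006)<.005)&(h[...,1]<60)&(h[...,2]>120)&(np.hypot(P[...,0]-.514,P[...,1]+.376)<.07)
    q=P[m];print(m.sum(),cv2.minAreaRect(q[:,:2].astype(np.float32)) if m.sum()>5 else 0)
E
```

```text
t 8.35 p [ 0.5133 -0.3748  0.1643] xang -14.79 z [-0.001  0.001 -1.   ] F [-0.9 -0.2 -0.3] w 0.315 g 29.629684388637543 q [ 0.1   0.74  0.83  1.66 -0.62  1.03 -0.7 ]
shift [ 0.001   0.001  -0.0008] turn z 0.0037
399 ((0.5175942182540894, -0.3767387866973877), (0.06435291469097137, 0.08762877434492111), 75.05011749267578)
1154 ((0.516369640827179, -0.374188631772995), (0.07066711783409119, 0.09359686821699142), 74.30901336669922)
```

View pics/w4.png

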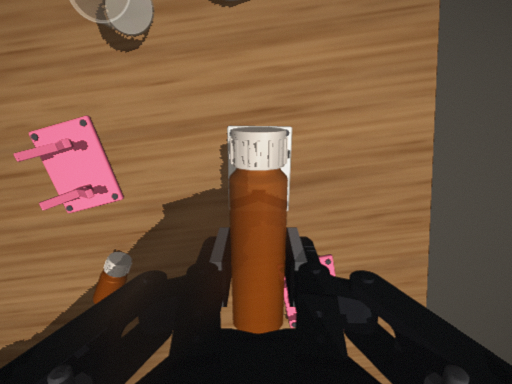

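The vial hangs right over the rest, whose white base shows at (228–291, 127). I check the lateral and lengthwise offsets.

```bash
python3 - <<'E'
from st import *
s=snapshot('wrist');p0,M=st();P=pts(s);T=(P-p0)@M
h=cv2.cvtColor(s['color'],cv2.COLOR_BGR2HSV)
for u,v in((228,127),(291,127)):
    r=ray(s,u,v,.006);print('base corner world',r.round(4),'tool',(M.T@(r-p0)).round(4))
near=(abs(T[...,2])<.03)&(s['range_z']>0)
cap=near&(h[...,1]<70)&(h[...,2]>90)&(T[...,0]>.035)&(abs(T[...,1])<.02)
gl=near&(h[...,1]>150)&(h[...,0]<20)&(abs(T[...,1])<.02)
for n,m in(('cap',cap),('glass',gl)): print(n,m.sum(),np.percentile(T[m],[1,50,99],axis=0).round(4))
for a in(.02,.03,.035): 
    m=gl&(abs(T[...,0]-a)<.004);print(a,T[m][:,1].mean().round(4),T[m][:,2].min().round(4))
m=gl&(T[...,0]>-.045)&(T[...,0]<-.025); print(m.sum(),T[m][:,2].min() if m.any() else 0)
E
```

```text
t 8.5 p [ 0.5133 -0.3755  0.1651] xang -14.89 z [-0.  0. -1.] F [-0.6  0.3 -0.7] w 0.313 g 29.629989489912987 q [ 0.1   0.73  0.83  1.66 -0.62  1.03 -0.7 ]
base corner world [ 0.5669 -0.3588  0.006 ] tool [ 0.0476 -0.0299  0.1591]
base corner world [ 0.5511 -0.4185  0.006 ] tool [0.0476 0.032  0.159 ]
cap 2375 [[ 0.0463 -0.0131 -0.0146]
 [ 0.055  -0.0006 -0.0114]
 [ 0.062   0.0117  0.0059]]
glass 8819 [[-0.0359 -0.0142 -0.0163]
 [ 0.0089 -0.001  -0.0129]
 [ 0.0443  0.0122 -0.0048]]
0.02 -0.0008 -0.0163
0.03 -0.0007 -0.0168
0.035 -0.0006 -0.0161
1000 -0.016249161172717474
```

Emit:
play_rows:
  series: "0 0 0 0.0005 0.0015 0.015 0.02;0 0 0 0 0 0.025 0.02;0 0 0 0 0 0.025 0.02;0 0 0 0 0 0.02 0.02;0 0 0 0 0 0.015 0.02;0 0 0 0 0 0.01 0.02;0 0 0 0 0 0.006 0.02;0 0 0 0 0 0.003 0.02;0 0 0 0 0 0 0.02;0 0 0 0 0 0 0.02"

```text
time_s: 9.5
position: [0.5137, -0.3776, 0.0469]
eef_rot: [0.991, -0.131, 0.0, 0.0]
contact_force: [0.1, 0.1, -0.4]
grip_width: 0.317
grip_force: 29.6
```

```bash
python3 - <<'E'
from st import *
go([.5145,-.3765,.0385],-15)
s=snapshot('side');cv2.imwrite('pics/s5.png',cv2.resize(s['color'][230:330,180:300],None,fx=5,fy=5,interpolation=2))
E
```

```text
t 9.5 p [ 0.5137 -0.3776  0.0469] xang -15.02 z [ 0.001 -0.001 -1.   ] F [ 0.1  0.1 -0.4] w 0.317 g 29.62696708738804 q [ 0.16  0.86  0.71  1.76 -0.75  0.82 -0.6 ]
shift [ 0.0005 -0.0013  0.0084] turn z -0.0004
```

View pics/s5.png

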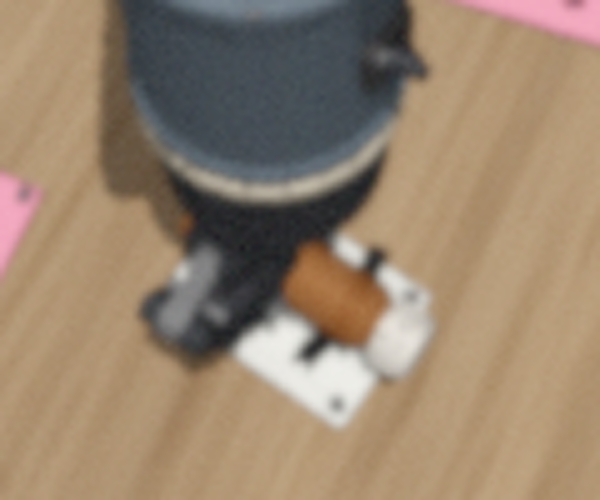

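The vial is between the V arms (arm tips at (375,260) and (315,345) in the crop). I lower it the rest of the way.

Emit:
play_rows:
  series: "0 0 0 0 -0.001 0.002 0.02;0 0 0 0 0 0.002 0.02;0 0 0 0 0 0.002 0.02;0 0 0 0 0 0.001 0.02;0 0 0 0 0 0 0.02;0 0 0 0 0 0 0.02"

```text
time_s: 10.15
position: [0.5136, -0.3764, 0.0393]
eef_rot: [0.991, -0.131, -0.0, 0.0]
contact_force: [0.2, 0.4, -0.6]
grip_width: 0.315
grip_force: 29.6
```

Emit:
play_rows:
  series: "0 0 0 0 0 0.001 0.02;0 0 0 0 0 0 0.02;0 0 0 0 0 0 0.02"

```text
time_s: 10.45
position: [0.5137, -0.3765, 0.0389]
eef_rot: [0.991, -0.131, 0.0, 0.0]
contact_force: [-1.0, 1.9, 6.3]
grip_width: 0.315
grip_force: 30.3
```

It is seated (6 N). I open gently and retreat.

Emit:
play_rows:
  series: "0 0 0 0 0 0 0.027;0 0 0 0 0 0 0.029;0 0 0 0 0 0 0.033;0 0 0 0 0 0 0.04;0 0 0 0 0 0 0.05;0 0 0 0 0 0 0.055;0 0 0 0 0 0 0.055;0 0 0 0 0 0 0.055;0 0 0 0 0 0 0.055"

```text
time_s: 11.35
position: [0.5136, -0.3764, 0.0383]
eef_rot: [0.991, -0.131, -0.0, -0.0]
contact_force: [0.4, -0.0, -0.1]
grip_width: 0.644
grip_force: 0.0
```

Emit:
play_rows:
  series: "0 0 0 0 0 -0.003 0.055;0 0 0 0 0 -0.008 0.055;0 0 0 0 0 -0.015 0.055;0 0 0 0 0 -0.025 0.055;0 0 0 0 0 -0.03 0.055;0 0 0 0 0 -0.03 0.055;0 0 0 0 0 -0.02 0.055;0 0 0 0 0 0 0.055"

```text
time_s: 12.15
position: [0.5144, -0.3779, 0.1737]
eef_rot: [0.991, -0.131, 0.003, 0.001]
contact_force: [0.2, 0.5, -0.7]
grip_width: 0.645
grip_force: 0.0
```

```bash
python3 - <<'E'
from st import *
st();s=snapshot('wrist');save(s,'w6')
P=pts(s);h=cv2.cvtColor(s['color'],cv2.COLOR_BGR2HSV)
a=np.radians(-15);R2=np.array([[np.cos(a),np.sin(a)],[-np.sin(a),np.cos(a)]])
L=(P[...,:2]-[.5145,-.376])@R2.T
n=(np.abs(L[...,0])<.08)&(np.abs(L[...,1])<.045)
g=n&(h[...,1]>150)&(h[...,0]<20)&(abs(P[...,2]-.045)<.012)
for nm,m in(('glass',g),('base',n&(abs(P[...,2]-.006)<.004)&(h[...,1]<60)&(h[...,2]>90)),('saddles',n&(h[...,2]<50)&(P[...,2]>.015)&(P[...,2]<.046))):
    print(nm,m.sum(),np.percentile(L[m],[.5,50,99.5],axis=0).round(4).tolist(),P[m][:,2].max().round(4))
for a,b in((-.04,-.02),(.02,.04)):
    m=g&(L[...,0]>a)&(L[...,0]<b);print(np.percentile(P[m][:,2],98).round(4),L[m][:,1].mean().round(4))
E
```

```text
t 12.15 p [ 0.5144 -0.3779  0.1737] xang -15.04 z [ 0.005 -0.004 -1.   ] F [ 0.2  0.5 -0.7] w 0.645 g 0.0 q [ 0.1   0.73  0.84  1.65 -0.61  1.04 -0.71]
glass 2483 [[-0.0396, -0.0129], [0.0048, -0.0], [0.0441, 0.0134]] 0.0554
base 1973 [[-0.042, -0.0311], [0.0056, -0.0149], [0.0471, 0.0321]] 0.0096
saddles 411 [[-0.0253, -0.025], [-0.0155, 0.0149], [0.0303, 0.0261]] 0.0448
0.0543 0.0005
0.0543 0.0002
```

View pics/w6.png

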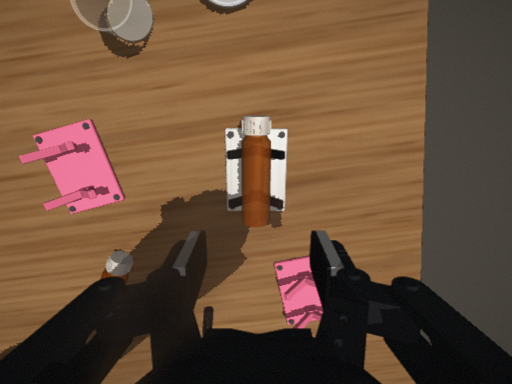

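The vial lies level in both saddles at (256,170). The glass middle is within 1 mm of the rest's middle, and the short vial is still on the table at (118,265).

```bash
python3 -c "
from workcell import job_done;print(job_done())"
```

```text
the job is handed in; nothing more can be done
None
```

The long vial lies level in the V-rest, its glass centred over both saddles to about 1 mm; the arm never touched the short vial or the pink look-alikes, and the job was handed in at about 12 s.

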